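# Clear the lazy Susan and hold its brake

## Robot

A 6-joint arm with a two-finger parallel gripper is mounted at the origin on the work surface. World frame = base frame: x ahead of the robot, y to its left, z up, the work surface at z = 0. Lengths are in mm, angles in rad, forces in N, time in s.
With the tool pointing down it reaches from about 275 to 1000 mm from the base axis. Payload 8.4 kg.
Tool frame: the origin (TCP) lies where the fingers leave the gripper's body, on its centre line; the fingertips stand 73 mm ahead of it and the grasp point (between the pads) lies 54 mm ahead of it (grip_point_offset is the distance from the TCP to the grasp point, in mm); z points along the fingers, y is the direction in which the jaws open and shut (so a half turn about z gives the same grasp; the last joint's range is limited). The gripper opens to 85 mm and grips with 20 to 120 N. Pads are 22 mm wide; open, the fingers measure 114 mm over their backs; the gripper's body (76 mm by 85 mm) begins 54 mm behind the grasp point. The pads swing forward as they close: fully open they stand 13 mm farther back than shut.
Start: joints at [1.252, 0.353, 1.633, -0, 1.155, -0.002], TCP at [194.703, 593.902, 303.881] pointing down, gripper open.
Joint ranges: [-2.63, 2.63], [-0.92, 2.1], [0.06, 2.66], [-1.3, 4.44], [0, 2.69], [-3.02, 3.02]. Speed limits (rad/s): [2.22, 2.22, 2.79, 3.14, 3.14, 3.14].

## Interface

Orientations are given as [roll, pitch, yaw] about the fixed x, y, z axes, in that order (R = Rz(yaw) Ry(pitch) Rx(roll)).
In Python, from rig import sense, grab_frame, sign_off, grip_point_offset gives the robot as it stands. The module is installed in compiled form; this text tells all that it offers.
- The arm moves only by the tool drive_tool, never from a script. Its argument "targets" is one flat list of numbers, 7 for each row, row after row: the shift along the tool's x, y, z in m, then the turn, a rotation vector about the tool's x, y, z in rad, then the opening, from 0 (shut) to 1 (fully open). In form: [tx, ty, tz, wx, wy, wz, grip, tx, ty, tz, wx, wy, wz, grip, ...]. A call has 1 to 12 rows; each row is the pose to reach, as a shift and turn from the pose commanded when the call began, along the tool's axes at that moment; what a row does not reach only later rows make up. A row lasts 1/12 s, in which the tool goes at most 41.7 mm and 7.16 degrees, less where a joint would pass 70% of its speed; a pose out of reach is approached as far as the arm can. A call with a gripper value outside its range is refused whole. The fingers move at their own pace and stop on an object; "force" is the grip in N (left out, the last holds). Time passes only in rows, so rows that repeat a pose let the fingers close. It gives the time, the measured TCP pose, the force and the opening at its end, in the units of the state.
- sense(): the state, without advancing time (a new reading comes with each control period).
- grab_frame(name): name is "scene" or "top" or "wrist"; returns a dict with "color" (384x512x3 uint8, blue, green, red), "vertical_fov" (degrees; the focal length in pixels is half the picture's height over the tangent of half this angle, whatever the lens; pixels are square), "cx", "cy" (the principal point, pixels), "k1" (the pictures are not rectified: a ray, as slopes to the right and down, at radius r is drawn at 1 + k1 r^2 times it, then the intrinsics apply), "world_from_camera" (4x4, takes a point from camera to world coordinates). Camera axes: x right, y down, z forward; pixel columns grow to the right and rows downward; lengths in mm; the calibration is good to about 2 mm. A picture is of the moment at which its call begins. There is no depth.
- sign_off(): hands the job in, once; it reports no verdict.
The state is a dict: "clock": time; "qpos": joint angles; "qvel": joint speeds; "joint_efforts": joint torques, N m; "eef_pos": TCP position; "tcp_rot": TCP orientation; "contact_force": force on the tool from outside, world axes, zero at the start; "wrist_torque": the same for the moment, N m; "opening": opening from 0.0 (shut) to 1.0 (fully open).
Only numpy, scipy, OpenCV 4.12 (cv2) and the standard library are available. Lean on these libraries where they do the work, as an engineer would, in place of code of your own. Each camera call takes 0.05 s, during which the arm holds its last target. There are 200 camera calls.

## Task

Use the scraper block to wipe all four coconut-shell chips off the white lazy Susan into the steel crumb tray beside it (do not touch the chips with the fingers), then stand the scraper back upright on its cork mat and let go of it. Then press the orange spring brake lever half-way down, to the green mark, with the fingers and finish while still holding it there, so that the platter stays braked for loading; never push the lever to the bottom, and leave the cup, mug, funnel and honey dipper where they are.

Things in the scene. Friction and masses are not known exactly. Their poses are not given: they have to be found in the camera images.
- turntable: White lazy Susan fixed to the shelf; origin at z = 0 under the platter's centre. Platter: flat rimless disc, radius 100 mm, top 34 mm and underside 22 mm above the shelf, turns about the vertical with slight drag; foot below it of radius 62 mm. Its -x points to the brake lever; crumb tray and cork mat lie on its +y and -y sides, either way round.
- tray: Fixed steel crumb tray, 240 mm (x) by 170 mm (y), walls 18 mm high, 3 mm thick, floor 3 mm; origin under its centre, on the shelf; axes parallel to the turntable's. Its centre is 160 mm from the platter's, so its near long edge is tucked 25 mm under the platter's rim: what is pushed straight off that way falls in.
- mat: Fixed cork mat, 170 mm (x) by 100 mm (y), 3 mm thick, origin under its centre on the shelf; axes parallel to the turntable's, centre 160 mm from the platter's on the side away from the tray. The scraper stands on it at the start and belongs there.
- scraper_center (a point): Centre of the scraper block (45 mm above its underside), loose, upright on the mat at the start: 138 mm long (x), 26 mm thick (y), 90 mm tall (z). Upper 60 mm pale wood, the part to grip; lower 30 mm black rubber, 22 mm thick, with a cheek at each end (6 mm thick, 50 mm long in y, 20 mm high) that keeps chips from slipping off sideways: 126 mm between them. 0.13 to 0.25 kg.
- brake (a joint): Spring brake lever (orange paddle), rad: 0 at rest (level), grows as it is pushed down, 0.35 = bottomed. 0.175 is half-way, the brake position: the paddle's free end is then level with the green stripe on the white post beyond it. Bottoming would unlatch the platter. It springs back when let go.
- brake_pad (a point): Press here: black patch on the orange paddle (40 mm wide, 8 mm thick). At rest 46 mm above the shelf, 174 mm from the platter's centre along the turntable's -x, 60 mm from its hinge; the hinge block, 46 mm high, begins 106 mm from the platter's centre. Down 10.5 mm here is half-way, 21 mm bottomed; 3 N to start, 7 N half-way, 11 N at the bottom. The 44 mm high mark post stands 29 mm beyond.
- chip0: Loose dark brown coconut-shell chip, about 28 x 23 x 7 mm, 10 g, lying on the platter within about 65 mm of its centre at the start. Origin at the centre of its underside (either face may end up down).
- chip1: Loose dark brown coconut-shell chip, about 28 x 23 x 7 mm, 10 g, lying on the platter within about 65 mm of its centre at the start. Origin at the centre of its underside (either face may end up down).
- chip2: Loose dark brown coconut-shell chip, about 28 x 23 x 7 mm, 10 g, lying on the platter within about 65 mm of its centre at the start. Origin at the centre of its underside (either face may end up down).
- chip3: Loose dark brown coconut-shell chip, about 28 x 23 x 7 mm, 10 g, lying on the platter within about 65 mm of its centre at the start. Origin at the centre of its underside (either face may end up down).
- sippy_cup: Bystander: coral silicone sippy cup with flap spout and two side handles, 78 mm wide (122 mm over the handles), 116 mm tall, origin under its centre.
- mug: Bystander: stainless steel mug, 80 mm across, 85 mm tall, handle at its +y, origin under its centre.
- funnel: Bystander: blue plastic funnel standing mouth down, 96 mm across, 105 mm tall, origin under its centre.
- dipper: Bystander: wooden honey dipper lying down, 170 mm long (its x), 32 mm high, origin under it.
Mind the look-alikes: they are no part of the job. What is meant by the mat is not pink, and is the smaller of those in its own colour. What is shaped like the part that bears scraper_center but pink or red is not meant.

How it is judged (in metres and radians):
On the way, in this order (a step that is already met when the one before it is completed fails the run):
1. the scraper is picked up off its mat (height (world z) of scraper_center above 0.062 m and contact force between the fingers and anything else above 1 N), for 0.2 s.
2. all four chips lie in the crumb tray while the scraper is still in hand (all of step 1 and x of chip0 in the frame of tray between -0.118 and 0.118 m and y of chip0 in the frame of tray between -0.083 and 0.083 m and height (world z) of each of chip0, chip1, chip2, chip3 below 0.03 m and x of chip1 in the frame of tray between -0.118 and 0.118 m and y of chip1 in the frame of tray between -0.083 and 0.083 m and x of chip2 in the frame of tray between -0.118 and 0.118 m and y of chip2 in the frame of tray between -0.083 and 0.083 m and x of chip3 in the frame of tray between -0.118 and 0.118 m and y of chip3 in the frame of tray between -0.083 and 0.083 m), for 0.2 s.
3. the scraper stands upright on the cork mat, let go (x of scraper_center in the frame of mat between -0.085 and 0.085 m and y of scraper_center in the frame of mat between -0.05 and 0.05 m and height (world z) of scraper_center below 0.056 m and angle between scraper_center's own z axis and vertical below 0.15 rad and contact force between the fingers and anything else below 0.3 N), for 0.2 s.
4. the brake lever is held half-way down by the fingers (value of joint brake between 0.115 and 0.235 rad and contact force between the fingers and anything else above 1 N), for 0.5 s.
At the end, for the whole second after the job is handed in: The fingers hold the brake lever steadily between 0.115 and 0.235 rad (half-way is 0.175, about 3 mm either way at the pad) with more than 1 N; all four chips lie inside the crumb tray; the scraper stands upright (within 0.15 rad) with its centre over the cork mat (all of step 4 and x of chip0 in the frame of tray between -0.118 and 0.118 m and y of chip0 in the frame of tray between -0.083 and 0.083 m and height (world z) of each of chip0, chip1, chip2, chip3 below 0.03 m and x of chip1 in the frame of tray between -0.118 and 0.118 m and y of chip1 in the frame of tray between -0.083 and 0.083 m and x of chip2 in the frame of tray between -0.118 and 0.118 m and y of chip2 in the frame of tray between -0.083 and 0.083 m and x of chip3 in the frame of tray between -0.118 and 0.118 m and y of chip3 in the frame of tray between -0.083 and 0.083 m and x of scraper_center in the frame of mat between -0.085 and 0.085 m and y of scraper_center in the frame of mat between -0.05 and 0.05 m and height (world z) of scraper_center below 0.056 m and angle between scraper_center's own z axis and vertical below 0.15 rad and velocity of joint brake below 0.1 rad/s); the arm keeps its last pose, push and grip.
It fails at once if the fingers touched a chip (contact force between the fingers and chip0 above 0.3 N or contact force between the fingers and chip1 above 0.3 N or contact force between the fingers and chip2 above 0.3 N or contact force between the fingers and chip3 above 0.3 N).
It fails at once if the brake lever was pushed to the bottom (value of joint brake above 0.31 rad).
It fails at once if a bystander was moved by more than 25 mm or tipped (distance of any of sippy_cup, mug, funnel, dipper from where it was at the start of the episode above 0.025 m or angle between any of sippy_cup, mug, funnel's own z axis and vertical above 0.4 rad).
It also fails if it takes over 62 s, if anything falls off the work surface, if the arm or the gripper's body presses on something with over 40 N, if the wrist force passes 120 N, or if a joint passes its speed limit or range.

## Working session

There is one attempt and no reset: what is moved stays moved. The work goes in short steps, Python scripts to look and compute and a tool call to move; the robot and the scene stay as the last step left them, time stands still between calls to the robot, and variables do not carry over. Pictures are saved under pics/ and viewed, about 8 in all and at most 12, crops included, and the job is handed in when it is done.

Besides the shell and the picture viewer there is one more tool, called after "Emit:" as name(argument=value, ...) on one line, values as JSON. drive_tool: Moves the arm, as the interface text tells. Its arguments: {"type":"object","properties":{"targets":{"type":"array"},"force":{"type":"number"}},"required":["targets"]}

```bash
mkdir -p pics
cat > h.py <<'E'
import numpy as np, cv2
from rig import sense, grab_frame, sign_off, grip_point_offset
def cam(f):
    h,w=f["color"].shape[:2]; F=h/2/np.tan(np.radians(f["vertical_fov"])/2)
    return np.array([[F,0,f["cx"]],[0,F,f["cy"]],[0,0,1.]])
def to_plane(f,uv,z):
    K=cam(f); uv=np.asarray(uv,float).reshape(-1,2)
    d=(uv-K[:2,2])/K[0,0]; s=d.copy()
    for _ in range(20): s=d/(1+f["k1"]*(s**2).sum(1,keepdims=True))
    T=np.asarray(f["world_from_camera"]); r=np.c_[s,np.ones(len(s))]@T[:3,:3].T; o=T[:3,3]
    return o+r*((z-o[2])/r[:,2])[:,None]
def to_pix(f,P):
    T=np.asarray(f["world_from_camera"]); p=(np.asarray(P,float).reshape(-1,3)-T[:3,3])@T[:3,:3]
    s=p[:,:2]/p[:,2:]; s=s*(1+f["k1"]*(s**2).sum(1,keepdims=True)); K=cam(f)
    return s*K[0,0]+K[:2,2]
E
python3 - <<'E'
from h import *
s=sense(); print({k:np.round(v,3).tolist() for k,v in s.items()}, grip_point_offset)
for n in("scene","top"):
    f=grab_frame(n); np.save(f"{n}.npy",f,allow_pickle=True)
    print(n,f["vertical_fov"],f["cx"],f["cy"],f["k1"],np.round(f["world_from_camera"],3).tolist())
    cv2.imwrite(f"pics/{n}0.png",cv2.resize(f["color"],None,fx=1.5,fy=1.5))
E
```

```text
{'clock': 0.0, 'qpos': [1.252, 0.354, 1.634, -0.0, 1.155, -0.002], 'qvel': [-0.001, 0.001, -0.001, 0.0, 0.002, -0.001], 'joint_efforts': [0.002, -60.524, -34.207, 0.0, 0.009, 0.0], 'eef_pos': [194.592, 593.527, 303.142], 'tcp_rot': [-3.14, 0.0, 2.825], 'contact_force': [-0.56, -0.721, 0.288], 'wrist_torque': [0.012, 0.037, 0.001], 'opening': 0.996} 53.900000000000006
scene 54.20954511129479 258.18054352016986 193.88104761941813 0.011216041478561655 [[-0.38, 0.768, -0.515, 1135.526], [0.925, 0.314, -0.214, 262.11], [-0.003, -0.558, -0.83, 1004.403], [0.0, 0.0, 0.0, 1.0]]
top 47.259385825743834 250.0883762643503 186.33977802953876 -0.0947155734822386 [[0.02, -0.983, 0.181, 316.54], [-1.0, -0.016, 0.021, 7.213], [-0.018, -0.182, -0.983, 1387.506], [0.0, 0.0, 0.0, 1.0]]
```

View pics/scene0.png

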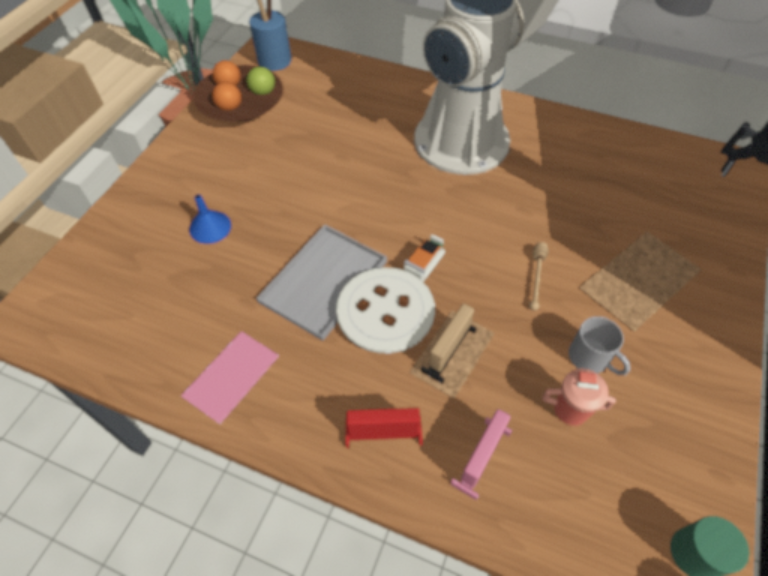

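View pics/top0.png

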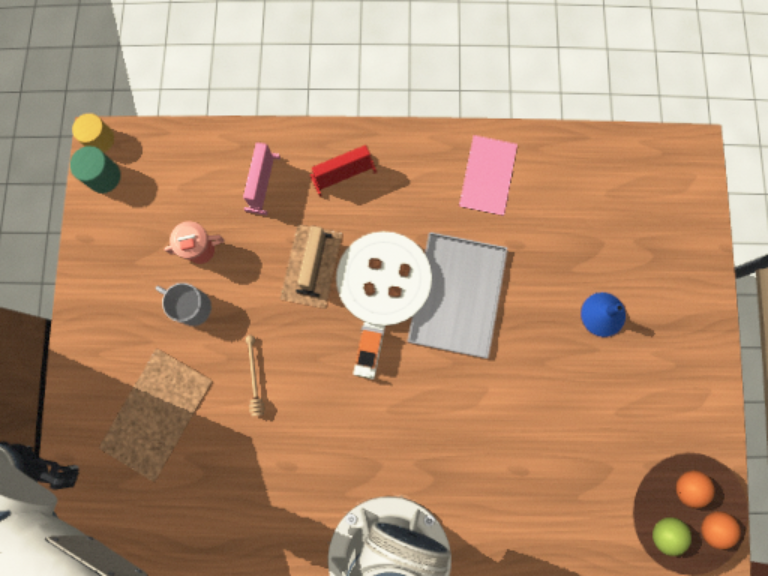

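Both frames show one pale-wood scraper on a small cork mat, at (450,340) in scene and (312,262) in top. Look-alikes in top are the pink block (260,178), the red block (343,170), the big cork mat (158,412) and the pink mat (490,175). I choose the wood block on the small cork mat. The tray is at (460,297), the platter at (385,278) and the lever at (369,350). I'll measure next and check with a close crop.

Run:
```python
from h import *
f=np.load("top.npy",allow_pickle=True).item(); g=np.load("scene.npy",allow_pickle=True).item()
def big(m,seed):
    n,l,st,c=cv2.connectedComponentsWithStats(m.astype(np.uint8)); 
    k=l[seed[1],seed[0]]; return (l==k).astype(np.uint8)
def hsv(f): return cv2.cvtColor(f["color"],cv2.COLOR_BGR2HSV)
def rect(pts): 
    (c,wh,a)=cv2.minAreaRect(pts.astype(np.float32)); return np.round(c,1),np.round(wh,1),round(a,1)
for n,ff,seed in(("top",f,(257,200)),("scene",g,(258,190))):
    H=hsv(ff); m=(H[...,1]<45)&(H[...,2]>170); b=big(m,seed)
    c=max(cv2.findContours(b,cv2.RETR_EXTERNAL,2)[0],key=cv2.contourArea)[:,0]
    hull=to_plane(ff,cv2.convexHull(c)[:,0],34)[:,:2]
    print(n,"platter",b.sum(),cv2.minEnclosingCircle(hull.astype(np.float32)))
    dark=(H[...,2]<110)
    fill=cv2.drawContours(np.zeros(b.shape,np.uint8),[cv2.convexHull(c)],-1,1,-1)
    k,l,st,cc=cv2.connectedComponentsWithStats((cv2.erode(fill,np.ones((5,5)))&dark).astype(np.uint8))
    for i in range(1,k):
        if st[i,4]>15: print(" chip",cc[i].round(1),st[i,4],to_plane(ff,cc[i],38)[0].round(1))
    o=((H[...,0]>5)&(H[...,0]<13)&(H[...,1]>190)&(H[...,2]>180)).astype(np.uint8)
    k,l,st,cc=cv2.connectedComponentsWithStats(o)
    for i in range(1,k):
        if st[i,4]>40: print(" orange",cc[i].round(1),st[i,4],to_plane(ff,cc[i],50)[0].round(1))
H=hsv(f)
for p in [(208,172),(313,200),(200,195),(215,193),(222,200)]: print(p,H[p[1],p[0]])
a=f["color"][120:270,170:350]; a=cv2.resize(a,None,fx=4,fy=4,interpolation=cv2.INTER_CUBIC); cv2.imwrite("pics/crop1.png",a)
```

```text
top platter 2776 ((562.5521850585938, 21.965694427490234), 107.6213150024414)
scene platter 2615 ((525.9895629882812, 37.59445571899414), 147.27699279785156)
 chip [253.4 194.2] 17 [ 5.424e+02 -3.000e-01  3.800e+01]
 chip [241.1 203.4] 25 [587.8 -22.1  38. ]
 chip [258.8 213.5] 17 [600.5  41.6  38. ]
(208, 172) [ 17 105 224]
(313, 200) [ 10   8 192]
(200, 195) [12 80 48]
(215, 193) [ 13 115 120]
(222, 200) [ 12 135 128]
```

View pics/crop1.png

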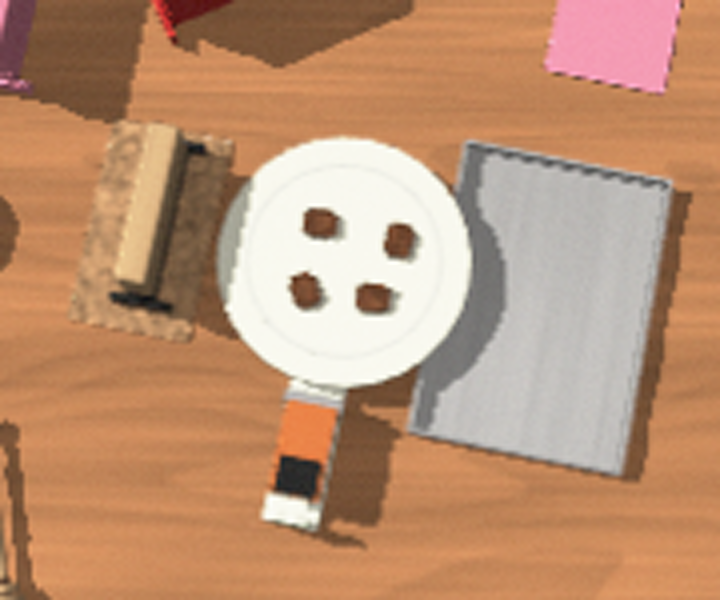

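The crop shows a plain pale-wood block with black cheeks on the small cork mat, which matches the description. Platter centre is about (345,262) in the crop, the black pad (298,476), and the chips (320,223), (401,241), (307,291), (375,298).

Run:
```python
from h import *
f=np.load("top.npy",allow_pickle=True).item(); g=np.load("scene.npy",allow_pickle=True).item()
P=lambda pts,z: to_plane(f,(np.array(pts,float)+.5)/4-.5+[170,120],z)[:,:2]
c=f["color"][120:270,170:350]
# platter: fit circle to hand-read extremes at rim top
pl=P([[472,262],[345,137],[345,388],[262,165],[432,170],[432,354]],34)
A=np.c_[2*pl,np.ones(len(pl))]; s=np.linalg.lstsq(A,(pl**2).sum(1),rcond=None)[0]; C=s[:2]
print("platter",C,np.sqrt(s[2]+C@C))
mat=P([[118,122],[234,143],[192,340],[70,318]],3); print("mat",mat.mean(0),mat.round(0).tolist())
tr=P([[468,142],[672,182],[622,477],[412,432]],18); print("tray",tr.mean(0),tr.round(0).tolist())
sc=P([[149,124],[183,128],[143,290],[114,283]],90); print("scr top",sc.mean(0),sc.round(0).tolist(), np.linalg.norm(sc[0]-sc[3]),np.linalg.norm(sc[1]-sc[2]))
pad=P([[298,476]],46)[0]; print("pad",pad,np.linalg.norm(pad-C))
ang=lambda v:np.degrees(np.arctan2(v[1],v[0]))
print("x-axis ang: pad",ang(C-pad),"mat edges",ang(mat[0]-mat[3]),ang(mat[1]-mat[2]),"tray",ang(tr[0]-tr[3]),ang(tr[1]-tr[2]),"mat->tray",ang(tr.mean(0)-mat.mean(0))+90,"scr",ang(sc[0]-sc[3]),ang(sc[1]-sc[2]))
print("dists",np.linalg.norm(mat.mean(0)-C),np.linalg.norm(tr.mean(0)-C))
print("chips",P([[320,223],[401,241],[307,291],[375,298]],38).round(0).tolist())
s=sense(); print(s["eef_pos"],s["tcp_rot"])
```

```text
platter [571.32008605  18.85827277] 100.58648376917733
mat [600.03151097 173.21993919] [[689.0, 206.0], [673.0, 110.0], [511.0, 139.0], [527.0, 238.0]]
tray [ 540.35771864 -139.62173872] [[673.0, -79.0], [643.0, -243.0], [407.0, -200.0], [439.0, -37.0]]
scr top [600.84840637 168.17569031] [[665.0, 169.0], [662.0, 143.0], [536.0, 169.0], [541.0, 191.0]] 125.87796130833641 128.76864375587382
pad [401.5495412   50.78735033] 172.74693598610025
x-axis ang: pad -10.651309404063612 mat edges -11.118261758885865 -10.0929493287145 tray -10.32782407496982 -10.23980851887504 mat->tray -10.799302075863764 scr -9.949469812975472 -11.577947872626671
dists 157.00913979602205 161.47625905279622
chips [[600.0, 38.0], [587.0, -26.0], [546.0, 47.0], [541.0, -6.0]]
[194.59659458 593.57567541 303.21964832] [-3.14032542e+00 -1.61997432e-05  2.82478375e+00]
```

Measurements agree: platter C≈(571,19), table x-axis at -10.6°, tray on the -y side, and scraper at (601,168). Moving above the scraper.

Emit:
drive_tool(targets=[-0.518,-0.277,0.063,0,0,-0.132,1,-0.518,-0.277,0.063,0,0,-0.132,1,-0.518,-0.277,0.063,0,0,-0.132,1,-0.518,-0.277,0.063,0,0,-0.132,1,-0.518,-0.277,0.063,0,0,-0.132,1,-0.518,-0.277,0.063,0,0,-0.132,1,-0.518,-0.277,0.063,0,0,-0.132,1,-0.518,-0.277,0.063,0,0,-0.132,1,-0.518,-0.277,0.063,0,0,-0.132,1,-0.518,-0.277,0.063,0,0,-0.132,1,-0.518,-0.277,0.063,0,0,-0.132,1,-0.518,-0.277,0.063,0,0,-0.132,1], force=80)

```text
clock: 1.1
eef_pos: [538.9, 233.0, 250.2]
tcp_rot: [-3.141, -0.0, 2.957]
contact_force: [0.5, 1.2, -0.0]
opening: 0.998
```

```bash
cat >> h.py <<'E'
from scipy.spatial.transform import Rotation as Ro
def shift(p,yaw):
    s=sense(); R=Ro.from_euler("xyz",s["tcp_rot"]); T=Ro.from_euler("xyz",[np.pi,0,yaw])
    print("clock",round(s["clock"],2),"pos",np.round(s["eef_pos"],1),"rot",np.round(s["tcp_rot"],3),"open",round(s["opening"],3),"F",np.round(s["contact_force"],1))
    print("shift",np.round(R.inv().apply(np.array(p)-s["eef_pos"])/1000,4),"turn",np.round((R.inv()*T).as_rotvec(),4))
E
python3 -c "
from h import *
shift([601,168.5,230],2.957)"
```

```text
clock 1.1 pos [538.9 233.  250.2] rot [-3.141 -0.     2.957] open 0.998 F [ 0.5  1.2 -0. ]
shift [-0.0729 -0.052   0.0202] turn [-0.0002 -0.0004 -0.0003]
```

Emit:
drive_tool(targets=[-0.037,-0.026,0.01,0,0,0,1,-0.072,-0.052,0.02,0,0,0,1,-0.072,-0.052,0.02,0,0,0,1,-0.072,-0.052,0.02,0,0,0,1,-0.072,-0.052,0.02,0,0,0,1,-0.072,-0.052,0.02,0,0,0,1])

```text
clock: 1.6
eef_pos: [598.3, 171.5, 230.7]
tcp_rot: [3.141, -0.001, 2.957]
contact_force: [-0.2, -0.3, 0.6]
opening: 0.998
```

Run:
```python
from h import *
f=grab_frame("wrist"); np.save("w.npy",f,allow_pickle=True)
cv2.imwrite("pics/w1.png",f["color"]); shift([601,168.5,117],2.957)
H=cv2.cvtColor(f["color"],cv2.COLOR_BGR2HSV)
print(np.round(f["world_from_camera"],2).tolist())
print(to_pix(f,[[665,156,90],[601,168.5,90],[536,180,90]]).round(0))
```

```text
clock 1.65 pos [598.3 171.8 230.9] rot [ 3.141 -0.     2.958] open 1.001 F [-1.1 -0.3 -0.5]
shift [-0.0033 -0.0027  0.1139] turn [ 0.0002 -0.0003  0.0011]
[[0.18, 0.95, 0.25, 535.09], [0.98, -0.18, -0.05, 183.1], [0.0, 0.26, -0.97, 300.41], [0.0, 0.0, 0.0, 1.0]]
[[250. 289.]
 [251. 208.]
 [250. 111.]]
```

View pics/w1.png

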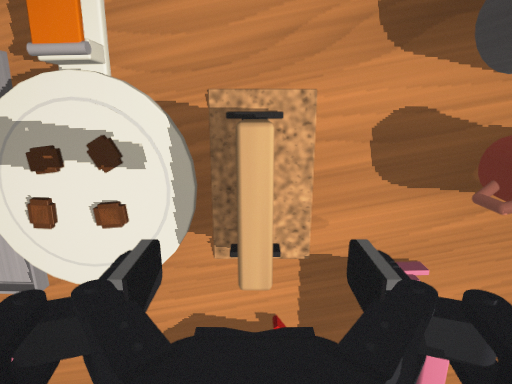

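Wrist view: the wood top runs from (256,121) to (255,289), so a few px right of my estimate. The mat spans about (208-316, 90-258), and the fingers straddle the block.

Run:
```python
from h import *
f=np.load("w.npy",allow_pickle=True).item()
a=to_plane(f,[[256.5,121.5],[255.5,289.5]],90); print("scraper",a.round(1).tolist(),a.mean(0).round(1),np.linalg.norm(a[0]-a[1]),np.degrees(np.arctan2(*(a[1]-a[0])[1::-1])))
m=to_plane(f,[[208,90],[316,90],[311,258],[215,258]],3); print("mat",m.round(0).tolist(),m.mean(0))
p=to_plane(f,[[75,70],[195,182],[152,100],[160,254],[60,283],[120,274]],34)[:,:2]
A=np.c_[2*p,np.ones(len(p))]; s=np.linalg.lstsq(A,(p**2).sum(1),rcond=None)[0]; print("platter",s[:2],np.sqrt(s[2]+s[:2]@s[:2]))
c=a.mean(0); shift([c[0],c[1],117],2.957)
```

```text
scraper [[543.1, 183.3, 90.0], [666.3, 159.9, 90.0]] [604.7 171.6  90. ] 125.3143685507741 -10.742675998133475
mat [[511.0, 145.0, 3.0], [529.0, 242.0, 3.0], [694.0, 214.0, 3.0], [676.0, 115.0, 3.0]] [602.35452069 179.15801046   3.        ]
platter [569.10469797  18.28954749] 99.23253454433714
clock 1.65 pos [598.3 171.8 230.9] rot [ 3.141 -0.     2.958] open 1.001 F [-1.1 -0.3 -0.5]
shift [-0.0064  0.001   0.1139] turn [ 0.0002 -0.0003  0.0011]
```

Emit:
drive_tool(targets=[-0.005,0,0.03,0,0,0,1,-0.005,0,0.06,0,0,0,1,-0.005,0,0.085,0,0,0,1,-0.005,0,0.105,0,0,0,1,-0.005,0,0.114,0,0,0,1,-0.005,0,0.114,0,0,0,1,-0.005,0,0.114,0,0,0,0,-0.005,0,0.114,0,0,0,0,-0.005,0,0.114,0,0,0,0,-0.005,0,0.114,0,0,0,0,-0.005,0,0.114,0,0,0,0,-0.005,0,0.114,0,0,0,0], force=80)

```text
clock: 2.65
eef_pos: [604.6, 169.8, 117.7]
tcp_rot: [3.141, 0.001, 2.957]
contact_force: [-1.6, -0.3, 6.6]
opening: 0.293
```

Emit:
drive_tool(targets=[0,0,0,0,0,0,0,0,0,0,0,0,0,0,0,0,0,0,0,0,0,0,0,0,0,0,0,0])

```text
clock: 2.98
eef_pos: [604.6, 169.8, 117.7]
tcp_rot: [3.141, 0.001, 2.957]
contact_force: [-1.0, 0.6, 6.5]
opening: 0.294
```

Emit:
drive_tool(targets=[0,0,-0.015,0,0,0,0,0,0,-0.035,0,0,0,0,0,0,-0.06,0,0,0,0,0,0,-0.07,0,0,0,0,0,0,-0.07,0,0,0,0,0,0,-0.07,0,0,0,0,0,0,-0.07,0,0,0,0,0,0,-0.07,0,0,0,0])

```text
clock: 3.65
eef_pos: [603.3, 169.4, 185.1]
tcp_rot: [-3.141, -0.002, 2.957]
contact_force: [0.3, 0.7, -1.3]
opening: 0.294
```

Run:
```python
from h import *
shift([583.5,89.3,185],2.957)
```

```text
clock 3.65 pos [603.3 169.4 185.1] rot [-3.141e+00 -2.000e-03  2.957e+00] open 0.294 F [ 0.3  0.7 -1.3]
shift [ 0.0047 -0.0824  0.0002] turn [-0.001  -0.0021 -0.0002]
```

Emit:
drive_tool(targets=[0.002,-0.02,0,0,0,0,0,0.004,-0.045,0,0,0,0,0,0.005,-0.07,0,0,0,0,0,0.005,-0.082,0,0,0,0,0,0.005,-0.082,0,0,0,0,0,0.005,-0.082,0.01,0,0,0,0,0.005,-0.082,0.02,0,0,0,0,0.005,-0.082,0.03,0,0,0,0,0.005,-0.082,0.034,0,0,0,0,0.005,-0.082,0.034,0,0,0,0,0.005,-0.082,0.034,0,0,0,0])

```text
clock: 4.57
eef_pos: [583.9, 90.4, 151.9]
tcp_rot: [-3.141, -0.001, 2.957]
contact_force: [0.3, 0.5, -1.5]
opening: 0.296
```

Run:
```python
from h import *
shift([583.5,89.3,150],2.957)
f=grab_frame("scene"); P=to_pix(f,[[575,40,50]])[0].astype(int)
a=cv2.resize(f["color"][P[1]-70:P[1]+70,P[0]-90:P[0]+90],None,fx=4,fy=4,interpolation=cv2.INTER_CUBIC); cv2.imwrite("pics/s2.png",a)
```

```text
clock 4.57 pos [583.9  90.4 151.9] rot [-3.141e+00 -1.000e-03  2.957e+00] open 0.296 F [ 0.3  0.5 -1.5]
shift [ 0.0002 -0.0012  0.0019] turn [-0.0004 -0.0012  0.0005]
```

View pics/s2.png

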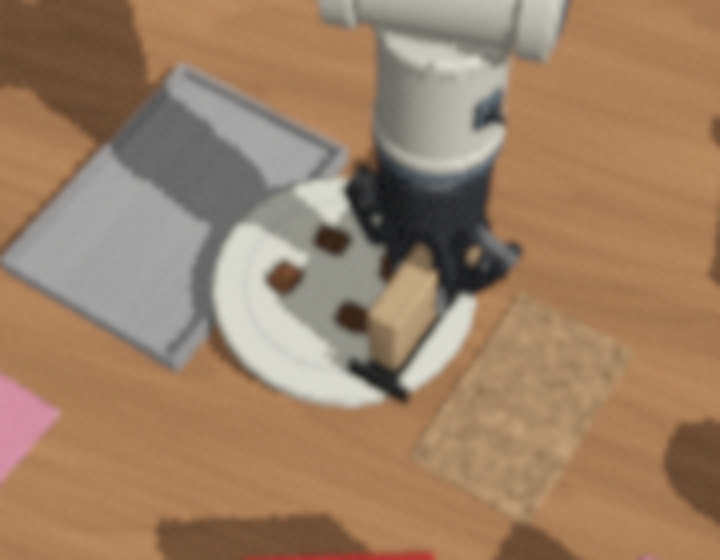

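The scraper is held upright on the +y side of the platter at (400,320), with all four chips on the tray side of it. Lowering 2 mm and sweeping.

Emit:
drive_tool(targets=[0,0,0.002,0,0,0,0,0,0,0.002,0,0,0,0,0,-0.008,0.002,0,0,0,0,0,-0.016,0.002,0,0,0,0,0,-0.024,0.002,0,0,0,0,0,-0.032,0.002,0,0,0,0,0,-0.04,0.002,0,0,0,0,0,-0.048,0.002,0,0,0,0,0,-0.056,0.002,0,0,0,0,0,-0.064,0.002,0,0,0,0,0,-0.072,0.002,0,0,0,0,0,-0.08,0.002,0,0,0,0])

```text
clock: 5.62
eef_pos: [569.3, 10.5, 150.6]
tcp_rot: [3.142, 0.0, 2.957]
contact_force: [0.3, 0.7, -0.6]
opening: 0.296
```

Emit:
drive_tool(targets=[0,-0.009,0,0,0,0,0,0,-0.018,0,0,0,0,0,0,-0.027,0,0,0,0,0,0,-0.036,0,0,0,0,0,0,-0.045,0,0,0,0,0,0,-0.054,0,0,0,0,0,0,-0.063,0,0,0,0,0,0,-0.072,0,0,0,0,0,0,-0.081,0,0,0,0,0,0,-0.09,0,0,0,0,0,0,-0.1,0,0,0,0,0,0,-0.11,0,0,0,0,0])

```text
clock: 6.62
eef_pos: [549.0, -97.8, 150.6]
tcp_rot: [-3.142, 0.0, 2.957]
contact_force: [0.5, -0.7, -0.5]
opening: 0.294
```

Run:
```python
from h import *
shift([550,-96,150],2.957)
f=grab_frame("scene"); P=to_pix(f,[[560,-50,30]])[0].astype(int)
a=cv2.resize(f["color"][P[1]-70:P[1]+70,P[0]-90:P[0]+90],None,fx=4,fy=4,interpolation=cv2.INTER_CUBIC); cv2.imwrite("pics/s3.png",a)
```

```text
clock 6.62 pos [549.  -97.8 150.6] rot [-3.142  0.     2.957] open 0.294 F [ 0.5 -0.7 -0.5]
shift [-0.0007  0.0019  0.0006] turn [-0.      0.     -0.0001]
```

View pics/s3.png

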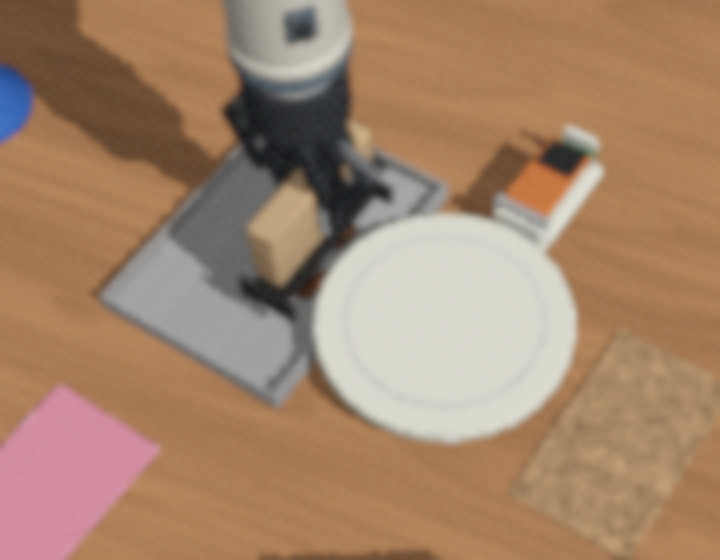

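Platter is empty, and brown chips show low between scraper and rim. I'll lift, back off over the platter, and check the tray while still holding the scraper.

Emit:
drive_tool(targets=[0,0,-0.015,0,0,0,0,0,0,-0.035,0,0,0,0,0,0.01,-0.045,0,0,0,0,0,0.03,-0.045,0,0,0,0,0,0.055,-0.045,0,0,0,0,0,0.08,-0.045,0,0,0,0,0,0.105,-0.045,0,0,0,0,0,0.13,-0.045,0,0,0,0,0,0.155,-0.045,0,0,0,0,0,0.17,-0.045,0,0,0,0,0,0.17,-0.045,0,0,0,0,0,0.17,-0.045,0,0,0,0])

```text
clock: 7.67
eef_pos: [580.3, 71.1, 195.5]
tcp_rot: [-3.141, -0.0, 2.959]
contact_force: [-0.1, 0.3, -2.5]
opening: 0.298
```

Run:
```python
from h import *
shift([602,174,185],2.957)
t=grab_frame("top"); s=grab_frame("scene"); out=[]
for f in (t,s):
    P=to_pix(f,[[550,-100,10]])[0].astype(int)
    out.append(cv2.resize(f["color"][P[1]-60:P[1]+60,P[0]-65:P[0]+65],None,fx=3,fy=3,interpolation=cv2.INTER_CUBIC)); print(P)
cv2.imwrite("pics/t4.png",np.hstack(out)); np.save("t4.npy",t,allow_pickle=True); np.save("s4.npy",s,allow_pickle=True)
```

```text
clock 7.67 pos [580.3  71.1 195.5] rot [-3.141 -0.     2.959] open 0.298 F [-0.1  0.3 -2.5]
shift [-0.0026  0.1052  0.0105] turn [-0.0003 -0.0001  0.0017]
[292 193]
[223 191]
```

View pics/t4.png

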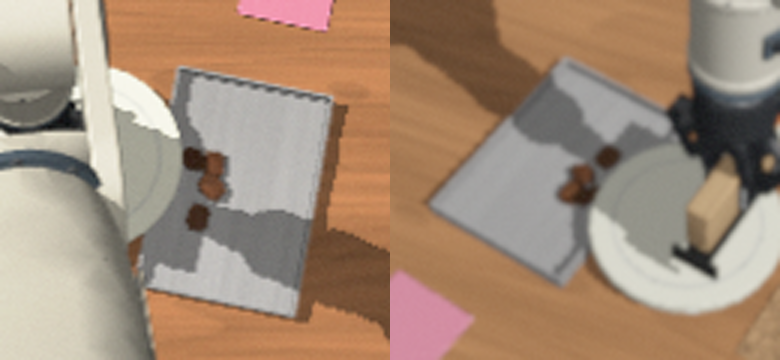

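All four chips lie on the tray floor at (193,158), (217,163), (211,187) and (198,216) in the left panel, and the scraper is still in hand. Returning it to the mat.

Emit:
drive_tool(targets=[0,0.02,0,0,0,0,0,-0.001,0.045,0,0,0,0,0,-0.002,0.07,0.005,0,0,0,0,-0.003,0.095,0.01,0,0,0,0,-0.003,0.105,0.01,0,0,0,0,-0.003,0.105,0.01,0,0,0,0,-0.003,0.105,0.01,0,0,0,0])

```text
clock: 8.35
eef_pos: [602.4, 172.1, 185.5]
tcp_rot: [-3.141, -0.0, 2.957]
contact_force: [0.1, -0.2, -0.1]
opening: 0.301
```

Run:
```python
from h import *
shift([602,174,118],2.957)
t=np.load("t4.npy",allow_pickle=True).item(); s=np.load("s4.npy",allow_pickle=True).item()
C=np.array([570.3,18.5]); a=-0.185; R=np.array([[np.cos(a),np.sin(a)],[-np.sin(a),np.cos(a)]])
for n,p in (("top",[[193,158],[217,163],[211,187],[198,216]]),):
    uv=(np.array(p)+1)/3-.33+[227,133]
    for z in (7,20):
        w=to_plane(t,uv,z); print(z,((w[:,:2]-C)@R.T-[0,-160]).round(0).tolist(), "->scene crop",((to_pix(s,w)-[158,131])*3+[390,0]).round(0).tolist())
```

```text
clock 8.35 pos [602.4 172.1 185.5] rot [-3.141 -0.     2.957] open 0.301 F [ 0.1 -0.2 -0.1]
shift [0.0008 0.0019 0.0675] turn [-0.0008 -0.0005  0.0001]
7 [[26.0, 49.0], [26.0, 23.0], [-1.0, 25.0], [-34.0, 32.0]] ->scene crop [[582.0, 202.0], [562.0, 191.0], [578.0, 174.0], [602.0, 156.0]]
20 [[23.0, 50.0], [23.0, 24.0], [-3.0, 25.0], [-36.0, 33.0]] ->scene crop [[583.0, 194.0], [563.0, 182.0], [579.0, 166.0], [603.0, 148.0]]
```

Emit:
drive_tool(targets=[0.001,0.002,0.02,0,0,0,0,0.001,0.002,0.04,0,0,0,0,0.001,0.002,0.055,0,0,0,0,0.001,0.002,0.063,0,0,0,0,0.001,0.002,0.067,0,0,0,0,0.001,0.002,0.068,0,0,0,0,0.001,0.002,0.068,0,0,0,0,0.001,0.002,0.068,0,0,0,0])

```text
clock: 9.02
eef_pos: [602.5, 174.7, 118.4]
tcp_rot: [3.141, 0.001, 2.956]
contact_force: [-0.3, -0.3, -1.9]
opening: 0.295
```

Emit:
drive_tool(targets=[0,0,0.001,0,0,0,0,0,0,0.0015,0,0,0,0,0,0,0.0015,0,0,0,0,0,0,0.0015,0,0,0,0])

```text
clock: 9.35
eef_pos: [602.6, 175.0, 117.6]
tcp_rot: [3.141, 0.001, 2.957]
contact_force: [-2.3, -1.3, 9.4]
opening: 0.294
```

Contact with the mat (9 N). Opening, then rising clear.

Emit:
drive_tool(targets=[0,0,-0.0005,0,0,0,0.45,0,0,-0.0005,0,0,0,0.7,0,0,-0.0005,0,0,0,1,0,0,-0.0005,0,0,0,1,0,0,-0.0005,0,0,0,1,0,0,-0.0005,0,0,0,1,0,0,-0.0005,0,0,0,1,0,0,-0.0005,0,0,0,1])

```text
clock: 10.02
eef_pos: [602.0, 175.1, 116.5]
tcp_rot: [-3.142, -0.0, 2.957]
contact_force: [0.7, 0.8, 0.1]
opening: 0.999
```

Emit:
drive_tool(targets=[0,0,-0.015,0,0,0,1,0,0,-0.035,0,0,0,1,0,0,-0.06,0,0,0,1,0,0,-0.09,0,0,0,1,0,0,-0.12,0,0,0,1,0,0,-0.12,0,0,0,1,0,0,-0.12,0,0,0,1,0,0,-0.12,0,0,0,1,0,0,-0.12,0,0,0,1])

```text
clock: 10.77
eef_pos: [601.3, 174.9, 235.2]
tcp_rot: [-3.141, -0.002, 2.957]
contact_force: [-1.2, 0.5, -0.0]
opening: 1.006
```

Run:
```python
from h import *
shift([400,50,200],2.957)
w=grab_frame("wrist"); s=grab_frame("scene"); P=to_pix(s,[[560,100,30]])[0].astype(int); print(P)
a=cv2.resize(s["color"][P[1]-60:P[1]+60,P[0]-65:P[0]+65],None,fx=3.2,fy=3.2,interpolation=cv2.INTER_CUBIC)
cv2.imwrite("pics/s5.png",np.hstack([cv2.resize(w["color"],None,fx=.75,fy=.75),a[:288,:]])); np.save("w5.npy",w,allow_pickle=True)
```

```text
clock 10.77 pos [601.3 174.9 235.2] rot [-3.141e+00 -2.000e-03  2.957e+00] open 1.006 F [-1.2  0.5 -0. ]
shift [ 0.1748 -0.1597  0.0357] turn [-0.001  -0.0021 -0.0002]
[281 210]
```

View pics/s5.png

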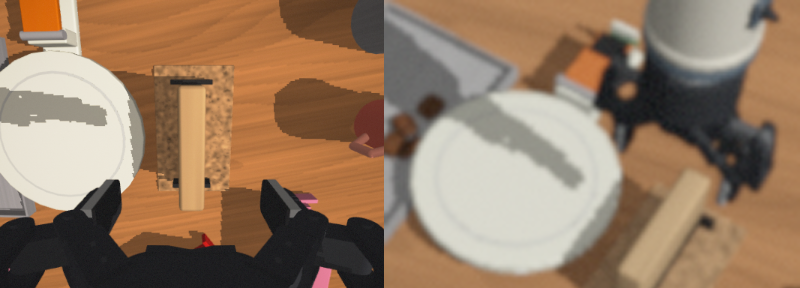

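The scraper stands upright on the cork mat, top at about (193,145) in the left panel, with the fingers clear. Next is the brake: moving above the pad and closing the fingers.

Emit:
drive_tool(targets=[0.025,-0.023,0.005,0,0,0,0,0.05,-0.046,0.01,0,0,0,0,0.075,-0.069,0.015,0,0,0,0,0.1,-0.092,0.02,0,0,0,0,0.125,-0.115,0.025,0,0,0,0,0.15,-0.138,0.03,0,0,0,0,0.17,-0.155,0.035,0,0,0,0,0.175,-0.16,0.036,0,0,0,0,0.175,-0.16,0.036,0,0,0,0,0.175,-0.16,0.036,0,0,0,0,0.175,-0.16,0.036,0,0,0,0], force=30)

```text
clock: 11.78
eef_pos: [402.2, 50.4, 200.9]
tcp_rot: [3.141, 0.001, 2.957]
contact_force: [0.1, 0.5, 0.1]
opening: 0.003
```

Run:
```python
from h import *
shift([400.4,50.5,130],2.957); print(np.round(sense()["qpos"],2))
w=grab_frame("wrist"); np.save("w6.npy",w,allow_pickle=True); cv2.imwrite("pics/w6.png",w["color"])
print(to_pix(w,[[400.4,50.5,46]]))
```

```text
clock 11.78 pos [402.2  50.4 200.9] rot [3.141e+00 1.000e-03 2.957e+00] open 0.003 F [0.1 0.5 0.1]
shift [ 0.0019 -0.0003  0.0709] turn [ 0.0006  0.0015 -0.0001]
[ 0.12  0.16  2.18  0.    0.81 -1.27]
[[253.6712893  194.98223116]]
```

View pics/w6.png

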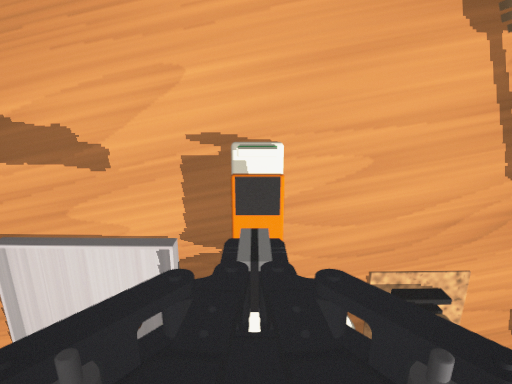

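Wrist view: the black pad is centred at (258,196), 4 px right of prediction (about 2 mm in +y). The closed fingers line up with the paddle. Descending.

Emit:
drive_tool(targets=[0.002,0.0015,0.02,0,0,0,0,0.002,0.0015,0.04,0,0,0,0,0.002,0.0015,0.06,0,0,0,0,0.002,0.0015,0.071,0,0,0,0,0.002,0.0015,0.071,0,0,0,0,0.002,0.0015,0.071,0,0,0,0])

```text
clock: 12.33
eef_pos: [399.4, 52.2, 129.3]
tcp_rot: [-3.141, -0.001, 2.957]
contact_force: [0.8, -0.3, 1.3]
opening: 0.003
```

Emit:
drive_tool(targets=[0,0,0.003,0,0,0,0,0,0,0.006,0,0,0,0,0,0,0.009,0,0,0,0,0,0,0.009,0,0,0,0,0,0,0.009,0,0,0,0])

```text
clock: 12.75
eef_pos: [399.0, 51.8, 120.7]
tcp_rot: [3.142, 0.0, 2.957]
contact_force: [-0.1, -0.4, 0.4]
opening: -0.002
```

Emit:
drive_tool(targets=[0,0,0.001,0,0,0,0,0,0,0.002,0,0,0,0,0,0,0.003,0,0,0,0,0,0,0.003,0,0,0,0,0,0,0.003,0,0,0,0])

```text
clock: 13.17
eef_pos: [399.0, 51.8, 117.7]
tcp_rot: [3.142, 0.0, 2.957]
contact_force: [-0.1, -0.2, 3.2]
opening: 0.004
```

Emit:
drive_tool(targets=[0,0,0.001,0,0,0,0,0,0,0.002,0,0,0,0,0,0,0.003,0,0,0,0,0,0,0.003,0,0,0,0,0,0,0.003,0,0,0,0])

```text
clock: 13.58
eef_pos: [399.0, 51.8, 114.6]
tcp_rot: [3.142, 0.0, 2.957]
contact_force: [-0.3, -0.1, 5.1]
opening: 0.0
```

Emit:
drive_tool(targets=[0,0,0.0015,0,0,0,0,0,0,0.003,0,0,0,0,0,0,0.0045,0,0,0,0,0,0,0.0055,0,0,0,0,0,0,0.0055,0,0,0,0,0,0,0.0055,0,0,0,0])

```text
clock: 14.08
eef_pos: [399.2, 51.8, 109.2]
tcp_rot: [3.141, 0.0, 2.957]
contact_force: [-1.2, 0.4, 8.1]
opening: 0.002
```

Run:
```python
from h import *
F=[]
for i in range(6):
    w=grab_frame("wrist" if i<1 else "scene"); F.append(sense()["contact_force"][2])
    if i==0: cv2.imwrite("pics/w7.png",cv2.resize(w["color"][90:330,130:400],None,fx=2.4,fy=2.4,interpolation=cv2.INTER_CUBIC))
shift([399,52,108.5],2.957); print(np.round(F,2),np.mean(F))
```

```text
clock 14.38 pos [399.2  51.8 109.3] rot [3.141e+00 1.000e-03 2.957e+00] open 0.001 F [-0.4  0.1  7.7]
shift [0.0002 0.0001 0.0008] turn [ 0.0001  0.0005 -0.0002]
[7.   7.12 6.72 7.44 8.64 7.66] 7.431164565924092
```

View pics/w7.png

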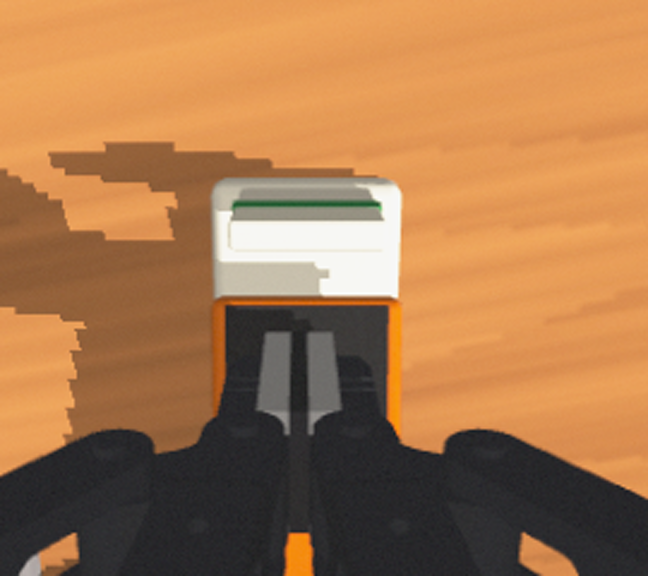

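Fingers press on the black pad at (300,370) with about 7.4 N, tip height about 36 mm, so the force and geometry both say half-way. One last look at the chips and scraper.

Run:
```python
from h import *
out=[]
for n in("scene","top"):
    f=grab_frame(n); P=to_pix(f,[[565,10,10]])[0].astype(int)
    out.append(cv2.resize(f["color"][P[1]-75:P[1]+75,P[0]-95:P[0]+95],None,fx=2.1,fy=2.1,interpolation=cv2.INTER_CUBIC))
cv2.imwrite("pics/fin.png",np.hstack(out))
```

```text
(no output)
```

View pics/fin.png

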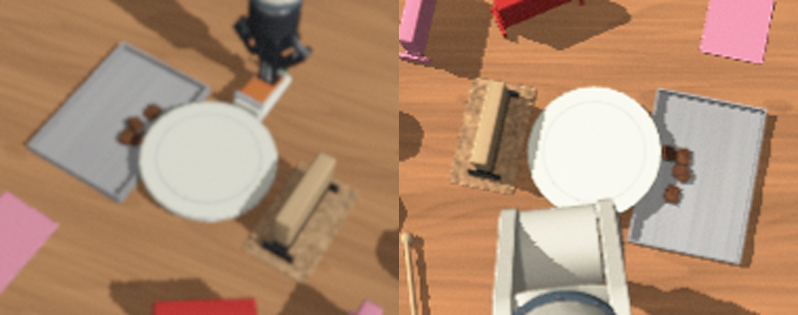

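All four chips are in the tray (right panel, around (668-683,153-195)), the platter is empty, and the scraper stands on the mat. Holding a little longer, then handing in.

Emit:
drive_tool(targets=[0,0,0,0,0,0,0,0,0,0,0,0,0,0,0,0,0,0,0,0,0,0,0,0,0,0,0,0,0,0,0,0,0,0,0,0,0,0,0,0,0,0,0,0,0,0,0,0,0,0,0,0,0,0,0,0])

```text
clock: 15.15
eef_pos: [399.2, 51.8, 109.3]
tcp_rot: [3.141, 0.001, 2.957]
contact_force: [-1.1, 0.1, 8.5]
opening: 0.002
```

```bash
python3 -c "
from h import *
shift([399,52,108.5],2.957); print(sign_off())"
```

```text
clock 15.15 pos [399.2  51.8 109.3] rot [3.141e+00 1.000e-03 2.957e+00] open 0.002 F [-1.1  0.1  8.5]
shift [0.0002 0.0001 0.0008] turn [ 0.0001  0.0005 -0.0002]
the job is handed in; nothing more can be done
None
```

I swept all four chips into the crumb tray in one pass with the scraper. I then stood the scraper back on its cork mat, let go, and pressed the brake lever to about half-way with the closed fingers. I handed in at 15.15 s while still holding it; no verdict was reported.

- **Chips and scraper:** the last pictures show the platter empty, all four chips in the tray and the scraper upright on the mat. One chip lies close under the platter's rim, and my check of its exact height from the two views was not conclusive.
- **Brake lever:** the fingertips sat at about 36 mm, roughly 9.7 mm of the 10.5 mm that is half-way. The force read 6.7 to 8.6 N (7 N is half-way), a little higher than the height suggests but within the noise. I did not check the paddle against the green stripe directly, because no camera showed it edge-on.
- **Bystanders:** the arm passed well above the cup and mug on its way in and did not come near the funnel or dipper. I did not re-measure their positions at the end.

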